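Click the air selector over to the cylinder's outlet

ROBOT

A 7-joint arm with a two-finger parallel gripper is mounted at the origin on a cart in front of the work surface, level with it; the furniture and walls round the work are solid. World frame = base frame: x ahead of the robot, y to its left, z up, the work surface at z = 0. Lengths are in m, angles in degrees, forces in N, time in s.
With the tool pointing down it reaches from about 0.425 to 0.875 m from the base axis. Payload 4.7 kg.
Tool frame: the origin (TCP) lies between the finger pads; the fingertips stand env.finger_overhang ahead of it and the grasp point (between the pads) lies 5 mm behind it (env.finger_overhang is the distance from the TCP to the fingertips, in m); z points along the fingers, y is the line along which they close (so a half turn about z gives the same grasp; the last joint's range is limited). The gripper opens to 87 mm and grips with 3 to 60 N. Pads are 19 mm wide; open, the fingers measure 117 mm over their backs; the gripper's body (75 mm by 190 mm) begins 51 mm behind the grasp point.
Start: joints at [-62.504, 18.392, -4.016, 83.108, 1.295, 78.541, -3.26], TCP at [0.292, 0.581, 0.237] pointing down, gripper open.
Joint ranges: [-163.93, 163.93], [-17.29, 119.83], [-79.2, 71.16], [3.27, 140.29], [-89.18, 269.18], [5.43, 117.66], [-154.24, 154.24]. Speed limits (degrees/s): [147.25, 147.25, 180, 180, 180, 180, 180].

INTERFACE

Orientations are given as [roll, pitch, yaw] about the fixed x, y, z axes, in that order (R = Rz(yaw) Ry(pitch) Rx(roll)).
In Python, from cell import telemetry, eyes, env, models gives the robot as it stands. The module is installed in compiled form; this text tells all that it offers.
- The arm moves only by the tool drive_tool, never from a script. Its arguments are lists of equal length, an entry for each row: "angular": the turn, a rotation vector about the tool's x, y, z in rad, a list of three; "delta_pos": the shift along the tool's x, y, z in cm, a list of three; "gripper": the finger opening in cm, from 0 to 8.7. A call has 1 to 20 rows; each row shifts and turns the commanded pose from where the row before left it, along the tool's axes as they then stand; what a row does not reach is not made up. A row lasts 1/10 s, in which the tool goes at most 50 mm and 8.59 degrees, less where a joint would pass 70% of its speed; a pose out of reach is approached as far as the arm can. A call with a gripper value outside its range is refused whole. The fingers move at their own pace and stop on an object; "squeeze" is the grip in N (left out, the last holds). Time passes only in rows, so rows that do not move let the fingers close. It gives the time, the measured TCP pose, the force, the opening and the grip force at its end, in the units of the state.
- telemetry.get_obs(): the state, without advancing time (a new reading comes with each control period).
- eyes.read_camera(name): name is "side" or "top"; returns a dict with "pixels" (420x560x3 uint8, red, green, blue), "mtx" (3x3 intrinsics, pixels), "D" ([k1, k2, p1, p2, k3] as OpenCV has them; the pictures are not rectified), "origin" and "orientation" of the camera in the world. Camera axes: x right, y down, z forward; pixel columns grow to the right and rows downward; lengths in m; the calibration is good to about 2 mm. A picture is of the moment at which its call begins. There is no depth.
- env.sign_off(): hands the job in; it is judged then, once.
Trained networks look in a picture, given as the dict that the camera call returned (one of the last four; its "shot" number tells which), for a name from the list of things; names that differ only in an ending like _2 or _b are one class to them, and where a whole thing is asked for, a point or a joint stands for the part that bears it (a point fixed in the world has none). Each returns a list of dicts, best first, with "p" (0 to 1); they miss things now and then, are a little off and sometimes report something else, mostly with a low value. They report only what shows in the picture. A call takes as long as a camera call. They do not tell look-alikes from the thing itself.
- models.search_frame(picture, target): "centre" ([column, row] in pixels, amid what is visible of it).
- models.cut_out(picture, target): "pixels" (420x560 bool, what is visible of it) and "centre" ([column, row] in pixels, amid what is visible of it).
The state is a dict: "time_s": time; "qpos": joint angles; "joint_velocities": joint speeds; "effort": joint torques, N m; "tool_pos": TCP position; "tool_rot": TCP orientation; "force": force on the tool from outside, world axes, zero at the start; "wrist_torque": the same for the moment, N m; "grip_width": finger opening in m; "grasp_force": force on a finger pad.
Only numpy, scipy, OpenCV 4.12 (cv2) and the standard library are available. Lean on these libraries where they do the work, as an engineer would, in place of code of your own. Each camera call takes 0.05 s, during which the arm holds its last target. There are 200 camera calls.

TASK

Press a fingertip on the knurled top face of the air selector's big knob and turn it by friction one click, so that it rests in the detent of the outlet beside which the air cylinder lies; then press the push button in front of the knob fully down and let it come back up. Nothing is to be gripped or lifted: do not disturb the parts lying around the unit.

Things in the scene. Friction and masses are not known exactly. Their poses are not given: they have to be found in the camera images.
- air_selector: grey box, fixed to the worktop, 180 x 150 mm (foot 190 x 160 mm) and 60 mm high, aluminium top plate. Origin: centre of its underside. Its x axis points from the button to the knob (roughly away from the robot), y to its left, z up. A brass outlet sticks out of its left and of its right side.
- outlet_left (a point): end of the brass outlet on the unit's left (+y) side, 97 mm from the middle, 32 mm above the worktop
- outlet_right (a point): end of the brass outlet on the unit's right (-y) side
- knob_face (a point): centre of the flat knurled top face of the black knob, on its vertical axis, 25 mm ahead (+x) of the unit's origin, 90 mm above the worktop. The knob is a disc 96 mm across, 20 mm thick, with a white pointer line from near its centre to its rim; the face is flat out to 44 mm from the axis. A fingertip pressed on the face and dragged round the axis turns it by friction.
- knob_float (a joint): how far the spring-mounted knob is pressed down, in m: 0 up, 0.008 at its stop. It gives from about 2 N, needs about 7 N at 5 mm and 10 N at the stop. 4 to 6 mm gives a fingertip enough grip to turn it (friction about 0.45).
- selector_knob (a joint): knob angle, rad, positive counterclockwise from above. Detents: 0 (start; pointer line along the unit's +x, away from the button), +1.047 (60 deg, left outlet), -1.047 (right outlet), each marked by a line on the top plate. A spring detent resists with up to 0.04 N m; beyond about 0.55 rad it pulls the released knob on into the detent; past 1.047 it pushes back. Stops at -1.35, 1.35.
- air_button_top (a point): centre of the top of the round steel push button, 24 mm across, 62 mm before (-x of) the unit's origin, in a dark round collar on the top plate; faces up
- air_button (a joint): how far the button is pressed, in m: 0 up, 0.006 fully down; springs back; about 5 N fully down
- cylinder: the air cylinder: loose, a grey square-bodied pneumatic cylinder with a piston rod, 31 x 140 x 42 mm, lying beside one of the two outlets, about 0.17 m left or right of the unit's middle. Origin: centre of its underside; y along its rod.
- housing: the other outlet's part: loose, a grey rounded housing with a small black knob on its side, 61 x 63 x 43 mm, origin at the centre of its underside; leave it alone
- oil: loose white bottle with a red spout, 48 mm across, 131 mm tall, origin at the centre of its underside, behind the unit; leave it alone
- bearing: loose steel ball bearing, 44 mm across, 13 mm thick, lying flat behind the unit, origin at the centre of its underside; leave it alone
Not all that is in view belongs to the job. There is more than one size of the cylinder; the job needs the smaller.

How it is judged (in metres and radians):
On the way, in this order (a step that is already met when the one before it is completed fails the run):
1. a fingertip presses the knob down (over 1 mm) and turns it towards the cylinder's outlet (at least 0.25 rad) (value of joint knob_float above 0.001 m and ((y of cylinder in the frame of air_selector above 0.05 m and value of joint selector_knob between 0.25 and 2 rad) or (y of cylinder in the frame of air_selector below -0.05 m and value of joint selector_knob between -2 and -0.25 rad))), for 0.05 s.
2. the knob sits in the detent of the outlet beside which the air cylinder lies (((y of cylinder in the frame of air_selector above 0.05 m and value of joint selector_knob between 0.9 and 1.2 rad) or (y of cylinder in the frame of air_selector below -0.05 m and value of joint selector_knob between -1.2 and -0.9 rad))), for 0.2 s.
3. with the knob in that detent, the button is pressed fully down (((y of cylinder in the frame of air_selector above 0.05 m and value of joint selector_knob between 0.9 and 1.2 rad) or (y of cylinder in the frame of air_selector below -0.05 m and value of joint selector_knob between -1.2 and -0.9 rad)) and value of joint air_button above 0.0045 m), for 0.05 s.
At the end, for the whole second after the job is handed in: The knob rests within 0.15 rad of the detent (+1.047 left, -1.047 right) on the air cylinder's side, the button has been pressed at least 4.5 mm after that and is up again (under 1.5 mm) (((y of cylinder in the frame of air_selector above 0.05 m and value of joint selector_knob between 0.9 and 1.2 rad) or (y of cylinder in the frame of air_selector below -0.05 m and value of joint selector_knob between -1.2 and -0.9 rad)) and value of joint air_button below 0.0015 m and velocity of joint selector_knob between -0.1 and 0.1 rad/s); the robot touches nothing.
It fails at once if the air cylinder was shifted or lifted (more than 15 mm) (distance of cylinder from where it was at the start of the episode above 0.015 m).
It fails at once if the round housing was shifted or lifted (more than 15 mm) (distance of housing from where it was at the start of the episode above 0.015 m).
It fails at once if the oil bottle was shifted or lifted (more than 15 mm) (distance of oil from where it was at the start of the episode above 0.015 m).
It fails at once if the bearing was shifted or lifted (more than 15 mm) (distance of bearing from where it was at the start of the episode above 0.015 m).
It fails at once if a part other than the knob and button was touched hard (contact force between the fingers and cylinder above 2 N or contact force between the fingers and housing above 2 N or contact force between the fingers and oil above 2 N or contact force between the fingers and bearing above 2 N).
It also fails if it takes over 42 s, if anything falls off the work surface, if the arm or the gripper's body presses on something with over 40 N, if the wrist force passes 120 N, or if a joint passes its speed limit or range.

## Working session

There is one attempt and no reset: what is moved stays moved. The work goes in short steps, Python scripts to look and compute and a tool call to move; the robot and the scene stay as the last step left them, time stands still between calls to the robot, and variables do not carry over. Pictures are saved under pics/ and viewed, at most 10 in all, crops included, and the job is handed in when it is done.

Besides the shell and the picture viewer there is one more tool, called after "Emit:" as name(argument=value, ...) on one line, values as JSON. drive_tool: Moves the arm, as the interface text tells. Its arguments: {"type":"object","properties":{"angular":{"type":"array","items":{"type":"array","items":{"type":"number"}}},"delta_pos":{"type":"array","items":{"type":"array","items":{"type":"number"}}},"gripper":{"type":"array","items":{"type":"number"}},"squeeze":{"type":"number"}},"required":["angular","delta_pos","gripper"]}

```bash
mkdir -p pics
cat > h.py <<'E'
import numpy as np, cv2
from cell import telemetry, eyes, env, models
from scipy.spatial.transform import Rotation as R
def rot(o):
    o=np.array(o,float)
    if o.shape==(3,3): return o
    return R.from_euler('xyz',o,degrees=True).as_matrix()
def ray(c,px,z):
    u=cv2.undistortPoints(np.array([[px]],float),np.array(c['mtx']),np.array(c['D']))[0,0]
    d=rot(c['orientation'])@np.array([u[0],u[1],1]); o=np.array(c['origin'])
    return o+d*(z-o[2])/d[2]
def proj(c,P):
    M=rot(c['orientation']).T; P=np.atleast_2d(np.array(P,float))
    return cv2.projectPoints((P-np.array(c['origin']))@M.T,np.zeros(3),np.zeros(3),np.array(c['mtx']),np.array(c['D']))[0][:,0]
E
python3 - <<'E'
from h import *
print(env.finger_overhang, telemetry.get_obs())
for n in ['top','side']:
    c=eyes.read_camera(n); cv2.imwrite(f'pics/{n}0.png',c['pixels'][:,:,::-1])
    print(n,c['origin'],c['orientation'],c['mtx'])
    for t,z in [('knob_face',.09),('air_button_top',.065),('outlet_left',.032),('outlet_right',.032),('cylinder',.02),('housing',.02),('oil',.06),('bearing',.01),('air_selector',.06)]:
        print(t,[(round(d['p'],2),np.round(d['centre']),ray(c,d['centre'],z).round(3)[:2]) for d in models.search_frame(c,t)[:3]])
E
```

```text
0.014 {'time_s': 0.0, 'qpos': array([-62.50639826,  18.43961683,  -4.01582457,  83.17461746,
         1.29537691,  78.54263989,  -3.25812886]), 'joint_velocities': array([-0.03081804,  0.01717411,  0.02118878,  0.00149239,  0.05189288,
        0.09393526, -0.00413474]), 'effort': array([ 2.69673028e-04, -4.91286170e+01, -4.03829422e-01, -3.12530816e+01,
       -6.39324356e-02,  4.36741544e-02,  1.95212983e-04]), 'tool_pos': array([0.29171569, 0.58026202, 0.23545773]), 'tool_rot': array([-1.79888394e+02,  6.11820088e-03,  1.53318372e+02]), 'force': array([ 0.12692484, -0.00143354, -0.35276693]), 'wrist_torque': array([-0.00118175, -0.01784379,  0.03679009]), 'grasp_force': 0.0, 'grip_width': 0.0868837710696862}
top [ 0.4805159  -0.05856933  1.0224426 ] [-172.99680204    0.18386956  -88.3269294 ] [[486.06861754   0.         287.64601599]
 [  0.         486.06861754 208.05523709]
 [  0.           0.           1.        ]]
knob_face [(0.75, array([238., 228.]), array([0.553, 0.042]))]
air_button_top []
outlet_left [(0.9, array([240., 247.]), array([0.52 , 0.042]))]
outlet_right [(0.58, a
[... 600 characters left out ...]
    396.71734247 204.02066651]
 [  0.           0.           1.        ]]
knob_face [(0.71, array([323., 226.]), array([0.558, 0.064]))]
air_button_top [(0.66, array([370., 228.]), array([0.458, 0.038])), (0.4, array([333., 248.]), array([0.537, 0.101]))]
outlet_left [(0.91, array([334., 248.]), array([0.531, 0.068]))]
outlet_right [(0.57, array([336., 248.]), array([0.527, 0.067]))]
cylinder [(0.82, array([332., 312.]), array([0.54 , 0.219])), (0.75, array([354., 160.]), array([ 0.462, -0.297]))]
housing []
oil [(0.61, array([281., 203.]), array([ 0.65 , -0.042]))]
bearing [(0.32, array([368., 230.]), array([ 0.448, -0.018]))]
air_selector [(0.6, array([336., 250.]), array([0.531, 0.1  ]))]
```

View pics/top0.png

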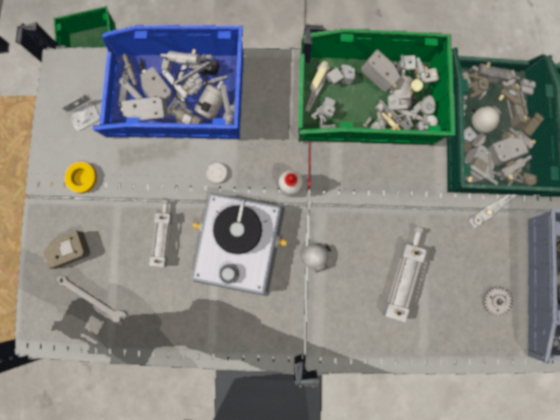

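View pics/side0.png

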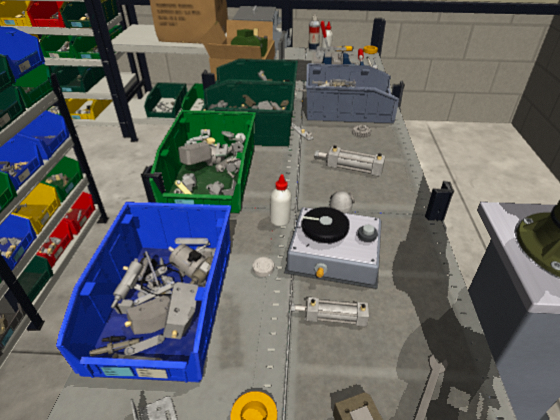

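Top view: the small cylinder lies at (160,237), left of the unit (knob at 238,229, button at 229,273). The larger look-alike cylinder is at (405,278), far to the right. The housing is at (316,256), the oil at (291,181) and the bearing at (217,173). The side view agrees, with the small cylinder at (332,312) and the large one at (352,160). The choice is the small cylinder, so the left outlet (+1.047). Next, a close crop and an accurate fit of the knob and button.

Run:
```python
from h import *
from scipy.optimize import least_squares
out={}
for n in ['top','side']:
    c=eyes.read_camera(n); im=c['pixels']
    for t,z,g in [('knob_face',.09,None)]:
        c0={'top':(238,229),'side':(326,225)}[n]
        m=((im.max(2)<60)*255).astype(np.uint8)
        m=cv2.morphologyEx(m,cv2.MORPH_CLOSE,np.ones((7,7)))
        k,l,s,ce=cv2.connectedComponentsWithStats(m)
        i=min(range(1,k),key=lambda j:np.hypot(*(ce[j]-c0)) if s[j,4]>300 else 1e9)
        print(n,'knob comp',s[i],ce[i])
        pts=cv2.findContours((l==i).astype(np.uint8),0,1)[0][0]; e=cv2.fitEllipse(cv2.convexHull(pts)); print(e, ray(c,e[0],.085), ray(c,e[0],.09))
    if n=='top':
        cv2.imwrite('pics/crop1.png',cv2.resize(im[180:310,140:300,::-1],None,fx=5,fy=5,interpolation=cv2.INTER_CUBIC)[:600])
        q=[ray(c,p,.06)[:2] for p in [(209,195),(283,206),(268,293),(195,282)]]; print(np.round(q,3))
    else: cv2.imwrite('pics/crop2.png',cv2.resize(im[170:340,260:400,::-1],None,fx=4,fy=4,interpolation=cv2.INTER_CUBIC)[:600])
```

```text
top knob comp [ 215  207   46   46 1445] [237.783391   229.59861592]
((237.71987915039062, 229.23284912109375), (45.922576904296875, 46.36652374267578), 89.40831756591797) [0.55144771 0.04324172 0.085     ] [0.55106938 0.04269869 0.09      ]
[[ 0.62   0.107]
 [ 0.602 -0.043]
 [ 0.43  -0.018]
 [ 0.446  0.127]]
side knob comp [ 302  207   47   36 1261] [324.99682791 225.08247423]
((324.8957214355469, 224.8831024169922), (36.37738037109375, 47.089839935302734), 92.15939331054688) [0.55348687 0.05497992 0.085     ] [0.55391861 0.06060663 0.09      ]
```

View pics/crop1.png

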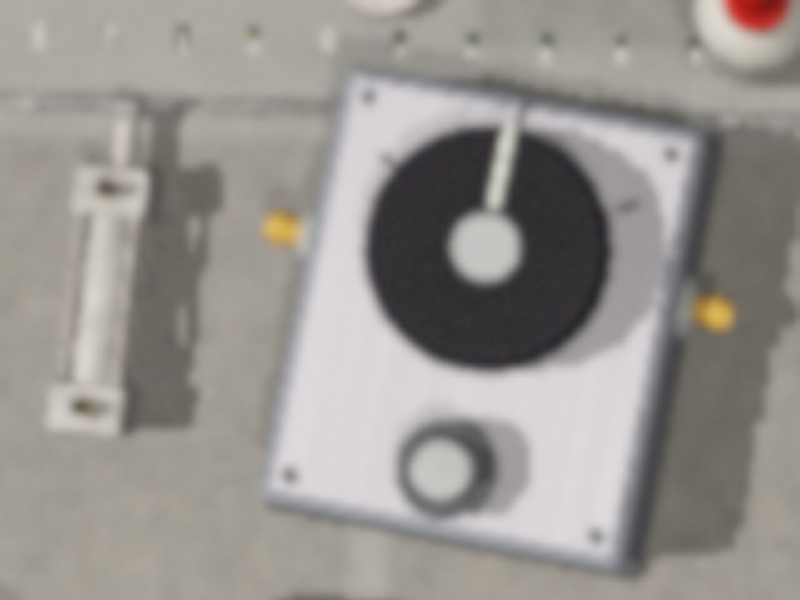

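View pics/crop2.png

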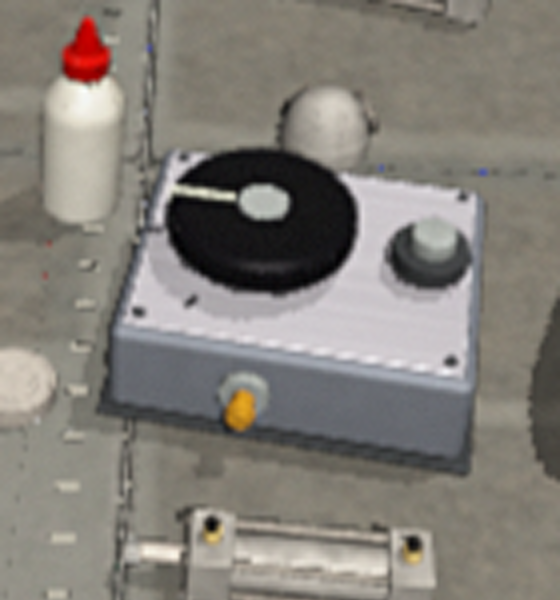

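The crops confirm it: the small cylinder lies at the unit's left. The knob hub is at top-image (237,229.4) and side-image (326.2,220.2). The button top is at (228,273.6) and (368.8,229.5). Now triangulating.

Run:
```python
from h import *
from scipy.optimize import least_squares
T=eyes.read_camera('top');S=eyes.read_camera('side')
def tri(a,b):
    r=least_squares(lambda P:np.r_[proj(T,P)[0]-a,proj(S,P)[0]-b],[.5,.05,.08]); return r.x.round(4),r.fun.round(1)
print(tri((237,229.4),(326.2,220.2)),tri((228,273.6),(368.8,229.5)))
k=ray(T,(237.4,229.3),.09);print(k,ray(S,(326.2,220.2),.09)); b=ray(T,(228,273.6),.075);print(b)
for z in (.065,.07,.075,.08): print(z,ray(T,(228,273.6),z),ray(S,(368.8,229.5),z))
d=k-b; print('yaw',np.degrees(np.arctan2(d[1],d[0])),np.hypot(d[0],d[1]))
p=[ray(T,q,.06)[:2] for q in ((213.8,199.4),(274.2,211),(259.2,287.2),(197.8,274.8))] # screws
p=np.array(p); print(p.round(4),p.mean(0))
v=(p[0]+p[1]-p[2]-p[3]); print('yaw',np.degrees(np.arctan2(v[1],v[0])), v/2)
```

```text
(array([0.5508, 0.0442, 0.0884]), array([ 0., -0.,  0.,  0.])) (array([0.465 , 0.0592, 0.081 ]), array([-0. ,  0.2, -0.2, -0. ]))
[0.55092115 0.04331128 0.09      ] [0.5509774  0.04607455 0.09      ]
[0.46529688 0.05985754 0.075     ]
0.065 [0.46513625 0.0611075  0.065     ] [0.46055615 0.041448   0.065     ]
0.07 [0.46521656 0.06048252 0.07      ] [0.46180568 0.04699424 0.07      ]
0.075 [0.46529688 0.05985754 0.075     ] [0.46305521 0.05254048 0.075     ]
0.08 [0.4653772  0.05923255 0.08      ] [0.46430474 0.05808672 0.08      ]
yaw -10.937172281209618 0.08720834221103735
[[ 0.6118  0.0966]
 [ 0.5919 -0.0254]
 [ 0.4405 -0.0008]
 [ 0.4606  0.1216]] [0.52620249 0.04801657]
yaw -9.32060117710113 [ 0.1513396  -0.02483869]
```

Knob axis ≈ (0.551, 0.044) with its face at z 0.09, button ≈ (0.465, 0.059), unit yaw ≈ -10°. Plan: open the fingers to 40 mm so they straddle the hub, press both tips on the face, and turn the wrist +60° about the knob axis.

Emit:
drive_tool(angular=[[0,0,0.14],[0,0,0.14],[0,0,0.14],[0,0,0.14],[0,0,0.14],[0,0,0.14],[0,0,0.14],[0,0,0.14],[0,0,0.14],[0,0,0.14],[0,0,0]], delta_pos=[[0,0,0],[0,0,0],[0,0,0],[0,0,0],[0,0,0],[0,0,0],[0,0,0],[0,0,0],[0,0,0],[0,0,0],[0,0,0]], gripper=[4,4,4,4,4,4,4,4,4,4,4])

```text
time_s: 2.3
tool_pos: [0.292, 0.5808, 0.2366]
tool_rot: [180.0, -0.0, 73.1]
force: [-0.1, -0.4, -0.2]
grip_width: 0.04
grasp_force: 0.0
```

Emit:
drive_tool(angular=[[0,0,0],[0,0,0],[0,0,0],[0,0,0],[0,0,0],[0,0,0],[0,0,0],[0,0,0],[0,0,0],[0,0,0],[0,0,0],[0,0,0],[0,0,0],[0,0,0],[0,0,0],[0,0,0]], delta_pos=[[-3.13,2.88,0],[-3.13,2.88,0],[-3.13,2.88,0],[-3.13,2.88,0],[-3.13,2.88,0],[-3.13,2.88,0],[-3.13,2.88,0],[-3.13,2.88,0],[-3.13,2.88,0],[-3.13,2.88,0],[-3.13,2.88,0],[-3.13,2.88,0],[-3.13,2.88,0],[-3.13,2.88,0],[0,0,0],[0,0,0]], gripper=[4,4,4,4,4,4,4,4,4,4,4,4,4,4,4,4])

```text
time_s: 3.9
tool_pos: [0.5505, 0.0431, 0.2366]
tool_rot: [-180.0, -0.0, 73.1]
force: [-0.2, 0.3, -0.3]
grip_width: 0.0399
grasp_force: 0.0
```

Emit:
drive_tool(angular=[[0,0,0],[0,0,0],[0,0,0],[0,0,0],[0,0,0],[0,0,0],[0,0,0],[0,0,0]], delta_pos=[[0,0,2],[0,0,2],[0,0,2],[0,0,2],[0,0,2],[0,0,1.5],[0,0,0.5],[0,0,0]], gripper=[4,4,4,4,4,4,4,4])

```text
time_s: 4.7
tool_pos: [0.5499, 0.045, 0.1161]
tool_rot: [-179.9, 0.0, 73.2]
force: [-0.8, 0.3, -0.0]
grip_width: 0.04
grasp_force: 0.0
```

Run:
```python
from h import *
c=eyes.read_camera('side'); im=c['pixels']
cv2.imwrite('pics/s1.png',cv2.resize(im[150:290,240:420,::-1],None,fx=4,fy=4,interpolation=cv2.INTER_CUBIC)[:600])
o=telemetry.get_obs(); print(o['tool_pos'],o['qpos'],o['force'])
```

```text
[0.55055434 0.0448168  0.11693854] [-35.35242726  12.81658715  31.50297465 106.51270236  -7.50992867
  62.68626003 -17.86236213] [-0.99352645  0.43947123  0.29206574]
```

View pics/s1.png

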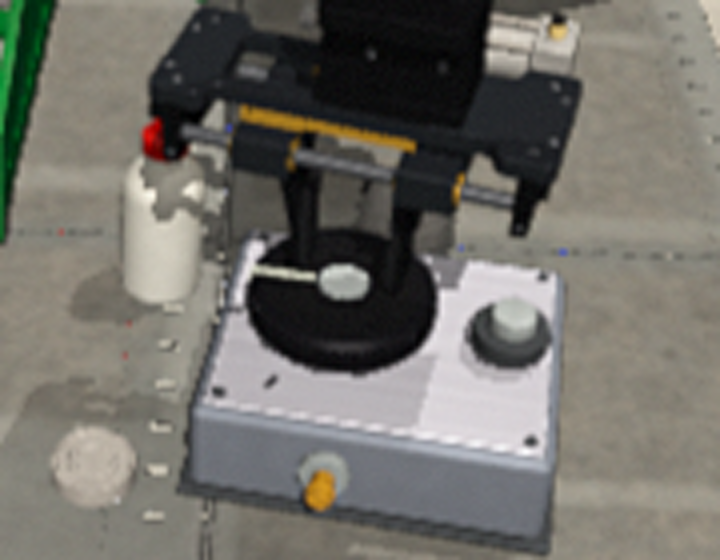

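The side view shows both fingers above the knob straddling the hub (345,282), and the gripper body clear of the bottle (165,150). The turn also takes it away from the bottle. Pressing now.

Emit:
drive_tool(angular=[[0,0,0],[0,0,0],[0,0,0],[0,0,0],[0,0,0],[0,0,0]], delta_pos=[[0,0,0.7],[0,0,0.5],[0,0,0.3],[0,0,0.2],[0,0,0],[0,0,0]], gripper=[4,4,4,4,4,4])

```text
time_s: 5.35
tool_pos: [0.5507, 0.0444, 0.1004]
tool_rot: [180.0, -0.0, 73.1]
force: [-1.8, -0.1, 6.2]
grip_width: 0.0401
grasp_force: 2.9
```

Emit:
drive_tool(angular=[[0,0,0],[0,0,-0.09],[0,0,-0.09],[0,0,-0.09],[0,0,-0.09],[0,0,-0.09],[0,0,-0.09],[0,0,-0.09],[0,0,-0.09],[0,0,-0.09],[0,0,-0.09],[0,0,-0.09],[0,0,-0.08],[0,0,0],[0,0,0]], delta_pos=[[0,0,0.1],[0,0,0],[0,0,0],[0,0,0],[0,0,0],[0,0,0],[0,0,0],[0,0,0],[0,0,0],[0,0,0],[0,0,0],[0,0,0],[0,0,0],[0,0,0],[0,0,0]], gripper=[4,4,4,4,4,4,4,4,4,4,4,4,4,4,4])

```text
time_s: 6.85
tool_pos: [0.5511, 0.0432, 0.0997]
tool_rot: [180.0, 0.1, 134.4]
force: [-1.6, -0.8, 6.4]
grip_width: 0.0399
grasp_force: 3.3
```

Emit:
drive_tool(angular=[[0,0,0],[0,0,0],[0,0,0],[0,0,0],[0,0,0],[0,0,0]], delta_pos=[[0,0,-0.5],[0,0,-0.5],[0,0,-1],[0,0,-2],[0,0,-2],[0,0,0]], gripper=[4,4,4,4,4,4])

```text
time_s: 7.45
tool_pos: [0.5522, 0.0448, 0.1616]
tool_rot: [179.7, 0.1, 134.4]
force: [-0.8, 0.1, 0.6]
grip_width: 0.0401
grasp_force: 0.0
```

Run:
```python
from h import *
c=eyes.read_camera('side'); im=c['pixels']
cv2.imwrite('pics/s2.png',cv2.resize(im[150:290,240:420,::-1],None,fx=4,fy=4,interpolation=cv2.INTER_CUBIC)[:600])
o=telemetry.get_obs(); print(o['tool_pos'],o['tool_rot'],o['qpos'],o['force'])
```

```text
[0.55120481 0.04474456 0.16000344] [1.79843355e+02 6.40162798e-02 1.34428963e+02] [-28.80534954   9.66607947  23.73747591 103.7324405   -4.25468036
  67.29966805  40.69420835] [-0.48125755  0.51184197 -0.60975133]
```

View pics/s2.png

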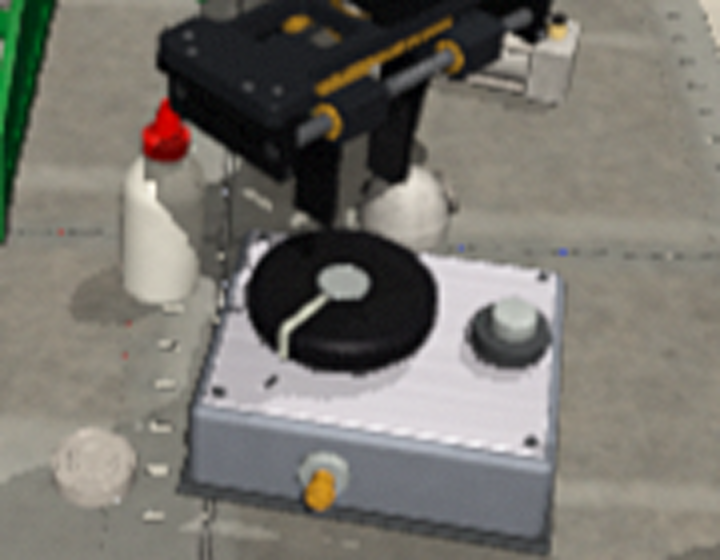

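The pointer now aims from the hub (345,282) to the rim (285,335), in line with the left mark (270,382), so the knob sits in the left detent. Moving above the button with closed fingers and checking the angle numerically.

Emit:
drive_tool(angular=[[0,0,0],[0,0,0],[0,0,0],[0,0,0],[0,0,0],[0,0,0],[0,0,0],[0,0,0]], delta_pos=[[2.36,-1.7,0],[2.36,-1.7,0],[2.36,-1.7,0],[0,0,2],[0,0,2],[0,0,1],[0,0,0],[0,0,0]], gripper=[0,0,0,0,0,0,0,0])

```text
time_s: 8.3
tool_pos: [0.4645, 0.0591, 0.1085]
tool_rot: [-180.0, -0.0, 134.4]
force: [0.7, -0.4, -0.3]
grip_width: 0.0002
grasp_force: 0.0
```

Run:
```python
from h import *
c=eyes.read_camera('side'); im=c['pixels']
a=ray(c,(240+325/4,150+300/4),.09)-ray(c,(240+287/4,150+325/4),.09); print('pointer',np.degrees(np.arctan2(-a[1],-a[0])),'want ~',-10+60)
cv2.imwrite('pics/s3.png',cv2.resize(im[150:290,240:420,::-1],None,fx=4,fy=4,interpolation=cv2.INTER_CUBIC)[:600])
o=telemetry.get_obs(); print(o['tool_pos'],o['force'],o['grip_width'],o['time_s'])
```

```text
pointer 45.99746775322544 want ~ 50
[0.46491138 0.05917534 0.10903765] [ 0.24012784 -0.05367521  1.17930259] 0.000671657722291398 8.35
```

View pics/s3.png

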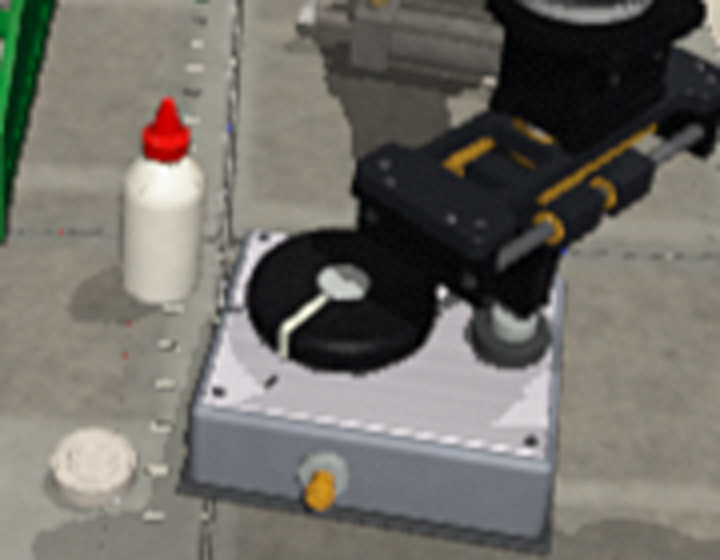

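The closed fingers are over the button (515,320) and the pointer is unchanged, about 46–50° measured against 50° expected. Pressing down in stages.

Emit:
drive_tool(angular=[[0,0,0],[0,0,0],[0,0,0],[0,0,0],[0,0,0],[0,0,0],[0,0,0]], delta_pos=[[0,0,0.7],[0,0,0.5],[0,0,0.4],[0,0,0.3],[0,0,0],[0,0,0],[0,0,0]], gripper=[0,0,0,0,0,0,0])

```text
time_s: 9.05
tool_pos: [0.466, 0.0594, 0.0957]
tool_rot: [179.8, -0.0, 134.4]
force: [-14.8, -2.3, 44.9]
grip_width: 0.0004
grasp_force: 22.5
```

Hard contact at 45 N. Backing off a little to read the force against height.

Emit:
drive_tool(angular=[[0,0,0],[0,0,0],[0,0,0]], delta_pos=[[0,0,-0.5],[0,0,0],[0,0,0]], gripper=[0,0,0])

```text
time_s: 9.35
tool_pos: [0.4658, 0.0594, 0.0963]
tool_rot: [179.8, 0.1, 134.4]
force: [-1.8, -0.0, 10.6]
grip_width: 0.0007
grasp_force: 5.5
```

Emit:
drive_tool(angular=[[0,0,0],[0,0,0],[0,0,0]], delta_pos=[[0,0,-0.2],[0,0,0],[0,0,0]], gripper=[0,0,0])

```text
time_s: 9.65
tool_pos: [0.4657, 0.0594, 0.0972]
tool_rot: [179.8, 0.1, 134.4]
force: [2.7, 0.0, 4.1]
grip_width: 0.0004
grasp_force: 2.2
```

Emit:
drive_tool(angular=[[0,0,0],[0,0,0],[0,0,0]], delta_pos=[[0,0,-0.2],[0,0,0],[0,0,0]], gripper=[0,0,0])

```text
time_s: 9.95
tool_pos: [0.4646, 0.0592, 0.0986]
tool_rot: [180.0, 0.0, 134.4]
force: [2.7, -0.9, 3.2]
grip_width: 0.0004
grasp_force: 1.8
```

Emit:
drive_tool(angular=[[0,0,0],[0,0,0],[0,0,0]], delta_pos=[[0,0,-0.2],[0,0,0],[0,0,0]], gripper=[0,0,0])

```text
time_s: 10.25
tool_pos: [0.464, 0.0591, 0.1003]
tool_rot: [-180.0, -0.0, 134.4]
force: [1.7, 0.0, 3.1]
grip_width: 0.0002
grasp_force: 1.3
```

Emit:
drive_tool(angular=[[0,0,0],[0,0,0],[0,0,0]], delta_pos=[[0,0,-0.2],[0,0,0],[0,0,0]], gripper=[0,0,0])

```text
time_s: 10.55
tool_pos: [0.4637, 0.059, 0.1022]
tool_rot: [-179.9, -0.0, 134.4]
force: [1.1, 0.3, 0.7]
grip_width: 0.0008
grasp_force: 0.7
```

The spring curve runs from about TCP 0.102 (free) to 0.096 (hard stop, about 5 N), so the button went through its full 6 mm. Lifting clear and checking.

Emit:
drive_tool(angular=[[0,0,0],[0,0,0],[0,0,0],[0,0,0],[0,0,0],[0,0,0],[0,0,0],[0,0,0]], delta_pos=[[0,0,-1],[0,0,-3],[0,0,-3],[0,0,-3],[0,0,-2],[0,0,0],[0,0,0],[0,0,0]], gripper=[0,0,0,0,0,0,0,0])

```text
time_s: 11.35
tool_pos: [0.4634, 0.0589, 0.2213]
tool_rot: [-179.9, -0.1, 134.4]
force: [-0.8, -0.3, 0.1]
grip_width: 0.0005
grasp_force: 0.0
```

Run:
```python
from h import *
c=eyes.read_camera('side'); im=c['pixels']
cv2.imwrite('pics/s4.png',cv2.resize(im[150:350,240:420,::-1],None,fx=3,fy=3,interpolation=cv2.INTER_CUBIC))
```

```text
(no output)
```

View pics/s4.png

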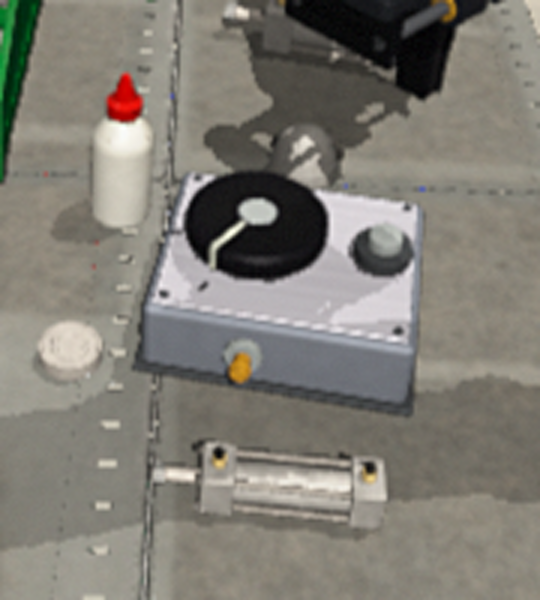

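The pointer at (215,250) lines up with the left mark (203,286), on the side of the cylinder (290,480). The button (386,238) is up again, and everything else lies as it did. Handing in.

```bash
python3 -c "
from cell import env
print(env.sign_off())"
```

```text
the job is handed in; nothing more can be done
None
```

I turned the knob one click to the left outlet, beside the small air cylinder, then pressed the button fully down and it came back up; I disturbed nothing else and handed the job in at about 11.4 s, though the hand-in returned no verdict and the fingers briefly pushed about 45 N at the button's stop.

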